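# Move a culture dish to the microscope stage with a flat lifter and cover it

### The arm

A 7-joint arm with a two-finger parallel gripper is mounted at the origin on the work surface. World frame = base frame: x ahead of the robot, y to its left, z up, the work surface at z = 0. Lengths are in m, angles in rad, forces in N, time in s.
With the tool pointing down it reaches from about 0.425 to 0.925 m from the base axis. Payload 6.8 kg.
Tool frame: the origin (TCP) lies on the centre line of the jaws, within the pads' length; the fingertips stand 19 mm ahead of it and the grasp point (between the pads) is the TCP; z points along the fingers, y is the line along which they close (so a half turn about z gives the same grasp; the last joint's range is limited). The gripper opens to 85 mm and grips with 20 to 120 N. Pads are 22 mm wide; open, the fingers measure 114 mm over their backs; the gripper's body (76 mm by 85 mm) begins 54 mm behind the grasp point. The pads swing forward as they close: fully open they stand 13 mm farther back than shut.
Start: joints at [-1.301, 0.477, 0.022, 1.555, -0.011, 1.109, -0.083], TCP at [0.249, 0.627, 0.217] pointing down, gripper open.
Joint ranges: [-2.96, 2.96], [-0.34, 2.1], [-1.41, 1.46], [0.24, 2.44], [-1.37, 4.51], [0.17, 1.92], [-2.96, 2.96]. Speed limits (rad/s): [2.39, 2.39, 3.14, 3.14, 3.14, 3.14, 3.14].

### API

Orientations are given as a rotation vector (axis times angle).
In Python, from rig import ctrl, vision gives the robot as it stands. The module is installed in compiled form; this text tells all that it offers.
- The arm moves only by the tool arm_command, never from a script. Its arguments are lists of equal length, an entry for each row: "rot": the turn, a rotation vector about the tool's x, y, z in degrees, a list of three; "xyz": the shift along the tool's x, y, z in units of 50 mm (1.0 is 50 mm), a list of three; "hand": the closure, from 0 (fully open) to 1 (shut). In form: {"rot": [[wx, wy, wz], ...], "xyz": [[tx, ty, tz], ...], "hand": [hand, ...]}. A call has 1 to 20 rows; each row shifts and turns the commanded pose from where the row before left it, along the tool's axes as they then stand; what a row does not reach is not made up. A row lasts 1/8 s, in which the tool goes at most 62.5 mm and 10.7 degrees, less where a joint would pass 70% of its speed; a pose out of reach is approached as far as the arm can. A call is refused whole if a number of a shift passes 1 or a number of a turn 10.7, either way. A call with a gripper value outside its range is refused whole. The fingers move at their own pace and stop on an object; "grip_force" is the grip in N (left out, the last holds). Time passes only in rows, so rows that do not move let the fingers close. It gives the time, the measured TCP pose, the force, the opening and the grip force at its end, in the units of the state.
- ctrl.observe(): the state, without advancing time (a new reading comes with each control period).
- vision.capture(name): name is "side" or "top" or "wrist"; returns (picture, depth): 480x640x3 uint8, red, green, blue; 480x640 float32, m along the optical axis (not along the pixel's ray), 0 where there is no reading.
- vision.get_calibration(name): a dict with "K" (3x3 intrinsics, pixels), "eye" and "rotation" of the camera in the world; the wrist camera has in their place "mount" (4x4, takes a point from camera to tool coordinates, whose origin is the TCP and whose axes are the flange's). Camera axes: x right, y up, looking along -z (the intrinsics and any distortion apply to the point x, -y, -z); pixel columns grow to the right and rows downward; lengths in m; the calibration is good to about 2 mm. A picture is of the moment at which its call begins: read the wrist's pose just before it. get_calibration takes no time and is no camera call.
- ctrl.close_job(): hands the job in; it is judged then, once.
The state is a dict: "time": time; "joints": joint angles; "qvel": joint speeds; "tau": joint torques, N m; "tool_pos": TCP position; "tcp_rot": TCP orientation; "wrist_force": force on the tool from outside, world axes, zero at the start; "ft_torque": the same for the moment, N m; "opening": finger opening in m; "grasp_force": force on a finger pad.
Only numpy, scipy, OpenCV 4.12 (cv2) and the standard library are available. Lean on these libraries where they do the work, as an engineer would, in place of code of your own. Each camera call takes 0.05 s, during which the arm holds its last target. There are 200 camera calls.

### The job

The culture dish on the slotted rack must go onto the stage table: slide the flat steel lifter under the dish, lift it off, keep it level, and set it down in the middle of the stage table by lowering the blade into the table's slot and drawing it out; never touch the dish with the fingers. Then lay the lifter lengthwise in the middle of its rubber mat again, and last put the black cover, knob up, over the dish so that it sits flat on the table. Leave everything else on the bench where it is.

Things in the scene. Friction and masses are not known exactly. Their poses are not given: they have to be found in the camera images.
- dish: closed flat round culture dish, clear shell with a pale filling, 94 mm in diameter and 15 mm high, 70 g, too wide for the gripper. Origin: centre of its underside; z up. It lies on the two rails of the rack, its underside 22 mm above the bench.
- rack: fixed low dark steel rack 110 (x) by 104 (y) mm. Origin: centre of its underside, on the bench. On an 8 mm base plate two rails run along x, tops 22 mm above the bench, inner faces at y = -30 and +30 mm. Slide the lifter in from the open -x end, between the rails, towards +x (roughly the robot's left); at the +x end each rail has a stop 8 mm higher that holds the dish.
- stage: fixed aluminium stage table, a plate 140 by 140 mm, 8 mm thick, top 90 mm above the bench, on four corner posts. Origin: on the bench below the plate's centre. A slot 60 mm wide (y from -30 to +30 mm) runs along x, open at the -x edge, from x = -70 to x = +55 mm; an engraved ring 98 mm in diameter round the centre shows the dish's place.
- stage_center (a point): centre of the stage table's top face (90 mm above the bench, over the slot), where the dish's centre belongs; axes as the stage table's.
- lifter: flat lifter (spatula): black handle bar x = -55 to 45 mm, 16 mm wide (y), 34 mm high; steel neck 20 mm wide, 4 mm thick to x = 92 mm; flat steel blade 44 mm wide, 3 mm thick to x = 185 mm (last 7 mm 34 mm wide). 160 g. Origin: on the underside below the grip on the handle; x to the blade's tip, z up; the whole underside is level at z = 0. Lies on the mat.
- lifter_mid (a point): point on the lifter's underside halfway along its length (x = 65 mm in the lifter's frame).
- mat: fixed grey rubber mat, 260 mm (x) by 110 mm (y), 3 mm thick, the lifter's place. Origin: centre of its underside, on the bench; the lifter lies lengthwise along its x.
- cover: round black plastic cover, mouth down, 124 mm outside and 116 mm inside diameter, 36 mm high, 31 mm deep inside, 200 g; on top in the middle an upright cylindrical knob 24 mm in diameter, 30 mm high (36 to 66 mm above the rim). Origin: centre of its lower rim; z up. It stands on the bench.
- bowl: bystander: white bowl, mouth up, 110 mm wide, 50 mm high. Origin: centre of its underside.
- bottle: bystander: amber bottle, 56 mm in diameter, 120 mm high. Origin: centre of its underside.
- tipbox: bystander: open grey divided box 75 by 110 by 50 mm. Origin: centre of its underside.
- slidebox: bystander: flat green slide box 70 by 110 by 35 mm. Origin: centre of its underside.
- jar: bystander: glass jar, 60 mm in diameter, 80 mm high. Origin: centre of its underside.
- beaker: bystander: glass beaker, 64 mm in diameter, 80 mm high. Origin: centre of its underside.
- can: bystander: metal can, 50 mm in diameter, 90 mm high. Origin: centre of its underside.
Mind the look-alikes: they are no part of the job. Of the things shaped like the dish, the clear one is meant.

How it is judged:
On the way, in this order (a step that is already met when the one before it is completed fails the run):
1. the dish is lifted clear of the rack on the lifter, level (z of dish in the frame of rack above 0.035 m and contact force between dish and lifter above 0.2 N and contact force between dish and rack below 0.05 N and angle between dish's own z axis and vertical below 0.25 rad), for 0.2 s.
2. the dish lies flat in the middle of the stage table, off the lifter (horizontal distance between dish and stage_center below 0.012 m and z of dish in the frame of stage_center between -0.003 and 0.004 m and angle between dish's own z axis and vertical below 0.06 rad and contact force between dish and lifter below 0.05 N and linear speed of dish below 0.02 m/s), for 0.3 s.
3. the lifter lies on its mat again, released (x of lifter_mid in the frame of mat between -0.04 and 0.04 m and y of lifter_mid in the frame of mat between -0.035 and 0.035 m and z of lifter_mid in the frame of mat between -0.001 and 0.008 m and angle between lifter's own z axis and vertical below 0.06 rad and angle between the x axis of lifter and the x axis of mat, either way round below 0.35 rad and contact force between the fingers and lifter below 0.05 N), for 0.2 s.
At the end, for the whole second after the job is handed in: Dish flat on the stage table, within 12 mm of its centre; lifter released on the mat, its middle within 40 mm (along) and 35 mm (across) of the mat's, 0.35 rad of its long axis; cover flat on the table over the dish (centres within 14 mm), released; all at rest (all of step 2 and all of step 3 and horizontal distance between cover and dish below 0.014 m and z of cover in the frame of stage_center between -0.003 and 0.004 m and angle between cover's own z axis and vertical below 0.06 rad and contact force between the fingers and cover below 0.05 N and linear speed of each of cover, lifter below 0.02 m/s); the robot touches nothing.
It fails at once if the fingers touch the dish (contact force between the fingers and dish above 0.5 N).
It fails at once if the dish tips by more than 0.4 rad (angle between dish's own z axis and vertical above 0.4 rad).
It fails at once if a bystander is moved by more than 30 mm (distance of any of bowl, bottle, tipbox, slidebox, jar, beaker, can from where it was at the start of the episode above 0.03 m).
It also fails if it takes over 72 s, if anything falls off the work surface, if the arm or the gripper's body presses on something with over 40 N, if the wrist force passes 120 N, or if a joint passes its speed limit or range.

## Working session

There is one attempt and no reset: what is moved stays moved. The work goes in short steps, Python scripts to look and compute and a tool call to move; the robot and the scene stay as the last step left them, time stands still between calls to the robot, and variables do not carry over. Pictures are saved under pics/ and viewed, at most 10 in all, crops included, and the job is handed in when it is done.

Besides the shell and the picture viewer there is one more tool, called after "Request:" by a JSON object that holds its "api" and its "payload". arm_command: Moves the arm, as the interface text tells. Its arguments: {"type":"object","properties":{"rot":{"type":"array"},"xyz":{"type":"array"},"hand":{"type":"array"},"grip_force":{"type":"number"}},"required":["rot","xyz","hand"]}

```bash
mkdir -p pics; python3 - <<'E'
from rig import ctrl, vision
import cv2,numpy as np
for n in ["top","side"]:
    im,d=vision.capture(n); cv2.imwrite(f"pics/{n}0.png",im[...,::-1]); np.savez(f"{n}0.npz",im=im,d=d)
    print(n,vision.get_calibration(n))
print(vision.get_calibration("wrist")); print(ctrl.observe())
E
```

```text
top {'K': array([[467.13742949,   0.        , 319.73849864],
       [  0.        , 467.13742949, 239.71113161],
       [  0.        ,   0.        ,   1.        ]]), 'eye': array([0.40987795, 0.04641714, 1.46582968]), 'rotation': array([ 0.03913821, -0.06861103, -1.54209867])}
side {'K': array([[578.17896266,   0.        , 320.58728555],
       [  0.        , 578.17896266, 244.35602427],
       [  0.        ,   0.        ,   1.        ]]), 'eye': array([ 0.23785143, -1.07402888,  1.27366293]), 'rotation': array([ 0.76150197, -0.0849008 , -0.21952685])}
{'K': array([[349.69611567,   0.        , 319.09517604],
       [  0.        , 349.69611567, 241.87846989],
       [  0.        ,   0.        ,   1.        ]]), 'mount': array([[ 5.81710810e-04,  9.51805655e-01,  3.06701250e-01,
         7.92889887e-02],
       [ 9.99999810e-01, -4.90803447e-04, -3.73527016e-04,
         4.75598698e-04],
       [-2.04995095e-04,  3.06701409e-01, -9.51805759e-01,
        -1.56793337e-01],
       [ 0.00000000e+00,  0.00000000e+00,  0.00000000e+00,
         1.00000000e+00]])}
{'time': 0.1, 'joints': array([-1.30108904,  0.47774665,  0.0223204 ,  1.5563361 , -0.01148564,
        1.10927006, -0.08306534]), 'qvel': array([-4.80249605e-04, -3.46033525e-03, -1.84139256e-04, -2.93045761e-03,
        5.89772295e-04,  3.39443965e-04,  6.59127489e-05]), 'tau': array([ 5.29846424e-03, -5.97755384e+01,  1.61427431e+00, -2.81951988e+01,
        1.29506900e-02,  5.11998383e-03, -1.58790118e-05]), 'tool_pos': array([0.24879821, 0.6268924 , 0.21650989]), 'tcp_rot': array([-5.89774887e-01, -3.08554609e+00,  2.54700426e-03]), 'wrist_force': array([0.60972064, 0.49368532, 0.75216517]), 'ft_torque': array([0.00465922, 0.00265717, 0.04546087]), 'grasp_force': 0.0, 'opening': 0.08524738105500754}
```

View pics/top0.png

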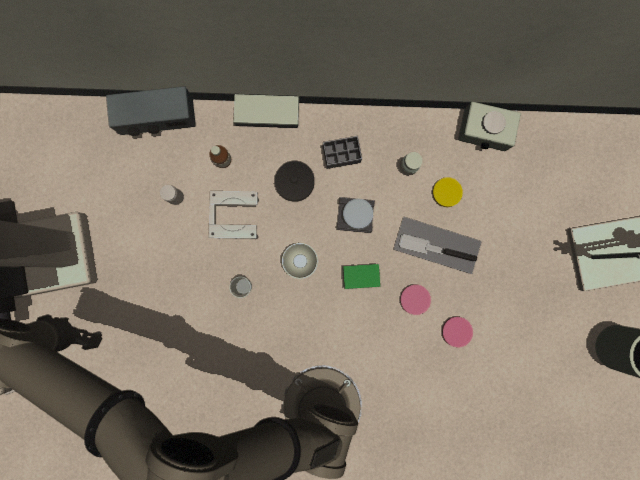

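View pics/side0.png

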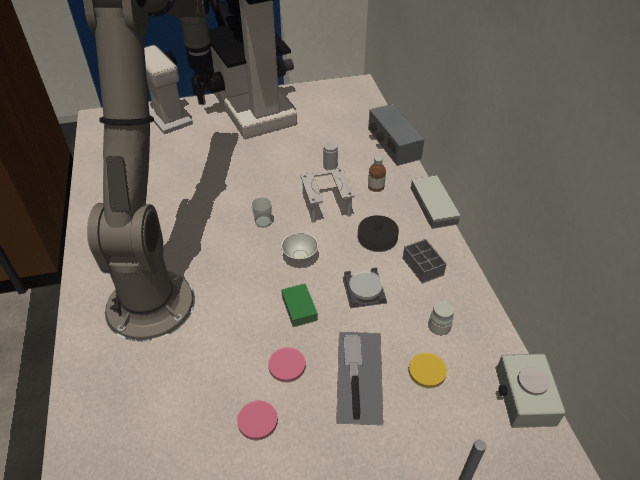

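Top view: the clear dish on its rack is at (357,214), lifter on mat at (437,246) with the handle to the right, stage at (233,215) with its slot open to the right, and the black cover at (294,181). Pink, yellow and instrument-top discs are look-alikes. The side view agrees: dish (366,287), lifter (353,375), stage (328,185), cover (378,233).

```bash
cat > h.py <<'E'
import numpy as np,cv2
from scipy.spatial.transform import Rotation as R
from rig import ctrl,vision
def campose(n,st=None):
    c=vision.get_calibration(n)
    if n!="wrist": return c["K"],np.array(c["eye"]),R.from_rotvec(c["rotation"]).as_matrix()
    T=np.eye(4);T[:3,:3]=R.from_rotvec(st["tcp_rot"]).as_matrix();T[:3,3]=st["tool_pos"]
    M=T@c["mount"];return c["K"],M[:3,3],M[:3,:3]
def rays(K,Rm,uv):
    uv=np.asarray(uv,float);d=np.stack([(uv[...,0]-K[0,2])/K[0,0],-(uv[...,1]-K[1,2])/K[1,1],-np.ones(uv.shape[:-1])],-1)
    return d@Rm.T
def plane(P,uv,z):
    K,e,Rm=P;d=rays(K,Rm,uv);return e+d*((z-e[2])/d[...,2])[...,None]
def cloud(P,dep):
    K,e,Rm=P;v,u=np.mgrid[:480,:640];X=e+rays(K,Rm,np.stack([u,v],-1))*dep[...,None];X[dep==0]=np.nan;return X
def rect(pts):
    (c,s,a)=cv2.minAreaRect((pts[:,:2]*1000).astype(np.float32));return np.round(c,1),np.round(s,1),round(a,2)
def triang(P1,uv1,P2,uv2):
    a=[(P[1],rays(P[0],P[2],uv)) for P,uv in((P1,uv1),(P2,uv2))]
    A=np.zeros((3,3));b=np.zeros(3)
    for e,d in a:
        d=d/np.linalg.norm(d);M=np.eye(3)-np.outer(d,d);A+=M;b+=M@e
    return np.linalg.solve(A,b)
E
python3 - <<'E'
from h import *
rois={"top":dict(stage=(200,180,265,248),cover=(270,155,320,206),dish=(330,190,382,240),lift=(385,210,490,280)),
"side":dict(stage=(295,160,360,225),cover=(350,210,405,255),dish=(335,262,392,312),lift=(330,325,392,430))}
for n in rois:
    f=np.load(f"{n}0.npz");im,d=f["im"],f["d"];P=campose(n);X=cloud(P,d)
    hsv=cv2.cvtColor(im,cv2.COLOR_RGB2HSV)
    for k,(a,b,c,e) in rois[n].items():
        S=X[b:e,a:c];Z=S[...,2]
        print(n,k,"bench z",np.nanmedian(Z[0:6]).round(4),"zpct",np.nanpercentile(Z,[5,25,50,75,95,99]).round(3))
        def q(lo,hi,t):
            m=((Z>lo)&(Z<hi)).astype(np.uint8);nn,l,st,_=cv2.connectedComponentsWithStats(m)
            if nn<2:return
            i=1+st[1:,4].argmax();p=S[l==i];cc,rr=cv2.minEnclosingCircle((p[:,:2]*1000).astype(np.float32))
            print("  ",t,len(p),"zmed",np.median(p[:,2]).round(4),"rect",*rect(p),"circ",np.round(cc,1),round(rr,1))
        if k=="stage":q(.08,.1,"plate")
        if k=="cover":q(.03,.042,"top");q(.055,.075,"knob")
        if k=="dish":q(.033,.045,"dish");q(.004,.06,"all")
        if k=="lift":q(.025,.05,"handle");q(.0015,.05,"all")
E
```

```text
top stage bench z 0.0003 zpct [-0.004 -0.001  0.002  0.088  0.093  0.096]
   plate 1403 zmed 0.09 rect [573.9 281.9] [140.9 140.7] 1.11 circ [573.8 282.3] 97.7
top cover bench z 0.0004 zpct [-0.004  0.     0.01   0.036  0.041  0.066]
   top 1111 zmed 0.0361 rect [691.8 107.1] [120.5 120.7] 1.62 circ [692.4 105.6] 61.9
   knob 52 zmed 0.066 rect [692.2 105.9] [22.6 21.2] 2.57 circ [691.9 105.4] 11.7
top dish bench z 0.0004 zpct [-0.004 -0.     0.004  0.033  0.04   0.043]
   dish 659 zmed 0.0375 rect [594.6 -93.1] [89.6 91.3] 46.84 circ [595.  -93.3] 46.7
   all 1173 zmed 0.0342 rect [591.6 -81.9] [142.2 111.9] 84.48 circ [592.8 -85.9] 76.0
top lift bench z 0.0001 zpct [-0.005 -0.001  0.001  0.004  0.009  0.037]
   handle 176 zmed 0.0364 rect [ 476.5 -413.4] [99.8 16.7] 77.82 circ [ 475.8 -413.3] 49.9
   all 2602 zmed 0.0049 rect [ 521.3 -340.8] [340.4 178.8] 73.75 circ [ 501.8 -335.1] 178.7
side stage bench z 0.0016 zpct [-0.004 -0.001  0.002  0.032  0.093  0.096]
   plate 885 zmed 0.0903 rect [570.3 282.7] [142.5 151.7] 0.15 circ [568.7 281.5] 100.1
side cover bench z 0.0008 zpct [-0.004  0.     0.006  0.035  0.041  0.066]
   top 850 zmed 0.0362 rect [687.8 103.5] [125.1 124.2] 22.84 circ [687. 107.] 66.4
   knob 53 zmed 0.0653 rect [687.6 103.1] [25.9 22.6] 55.82 circ [685.8 105.6] 14.5
side dish bench z 0.0006 zpct [-0.004  0.     0.004  0.032  0.04   0.042]
   dish 668 zmed 0.0374 rect [591.9 -94. ] [95.8 92.9] 89.85 circ [589.9 -94.8] 50.0
   all 1259 zmed 0.0338 rect [594.6 -80.8] [134.5 120.7] 86.41 circ [594.2 -79.2] 85.9
side lift bench z 0.0008 zpct [-0.003  0.     0.003  0.005  0.012  0.039]
   handle 271 zmed 0.0366 rect [ 472.5 -417.5] [101.6  16.2] 77.39 circ [ 475.  -418.1] 50.9
   all 3780 zmed 0.0047 rect [ 507.8 -343.4] [293.4 153.6] 76.2 circ [ 494.  -338.1] 153.9
```

```bash
cat >> h.py <<'E'
def tgtR(hd):
    c,s=np.cos(np.radians(hd)),np.sin(np.radians(hd));return np.array([[c,s,0],[s,-c,0],[0,0,-1.]])
def plan(wps,step=45.,start=None,hand=0):
    """wps: (x,y,z mm,heading deg[,step mm/row]); prints rows for arm_command from the measured pose"""
    st=ctrl.observe();p=np.array(st["tool_pos"])*1000;Rm=R.from_rotvec(st["tcp_rot"]).as_matrix()
    for w in wps:
        s=w[4] if len(w)>4 else step
        q=np.array(w[:3],float);Rt=tgtR(w[3]);rv=R.from_matrix(Rm.T@Rt).as_rotvec()
        n=int(max(np.ceil(np.linalg.norm(q-p)/s),np.ceil(np.degrees(np.linalg.norm(rv))/9.5),1))
        rot=[];xyz=[];P=p.copy();C=Rm.copy();x0,R0=p.copy(),Rm.copy()
        for i in range(1,n+1):
            t=x0+(q-x0)*i/n;T=R0@R.from_rotvec(rv*i/n).as_matrix()
            sh=np.round(C.T@(t-P)/50,2);tu=np.round(np.degrees(R.from_matrix(C.T@T).as_rotvec()),1)
            xyz.append((sh+0).tolist());rot.append((tu+0).tolist());P=P+C@sh*50;C=C@R.from_rotvec(np.radians(tu)).as_matrix()
        print(n,"rows rot",rot if n<2 or rot[0]!=rot[-1] or xyz[0]!=xyz[-1] else [rot[0],'xN']);print("   xyz",xyz);p,Rm=P,C
def heading(st):
    M=R.from_rotvec(st["tcp_rot"]).as_matrix();return np.degrees(np.arctan2(M[1,0],M[0,0])),np.degrees(np.arccos(-M[2,2]))
E
python3 -c "
from h import *
plan([(572,330,250,90)])"
```

```text
10 rows rot [[0.0, 0.0, 6.8], [0.0, 0.0, 6.9], [0.0, 0.0, 6.8], [0.0, 0.0, 6.8], [0.0, 0.0, 6.9], [0.0, 0.0, 6.8], [0.0, 0.1, 6.9], [0.0, 0.0, 6.8], [-0.1, 0.0, 6.8], [0.0, 0.0, 6.9]]
   xyz [[-0.82, -0.31, -0.07], [-0.85, -0.22, -0.06], [-0.87, -0.11, -0.07], [-0.88, 0.0, -0.07], [-0.87, 0.09, -0.06], [-0.86, 0.2, -0.07], [-0.82, 0.3, -0.06], [-0.78, 0.4, -0.07], [-0.73, 0.49, -0.07], [-0.67, 0.57, -0.07]]
```

Request:
{"api": "arm_command", "payload": {"rot": [[0, 0, 6.8], [0, 0, 6.9], [0, 0, 6.8], [0, 0, 6.8], [0, 0, 6.9], [0, 0, 6.8], [0, 0, 6.9], [0, 0, 6.8], [0, 0, 6.8], [0, 0, 6.9], [0, 0, 0], [0, 0, 0]], "xyz": [[-0.82, -0.31, -0.07], [-0.85, -0.22, -0.06], [-0.87, -0.11, -0.07], [-0.88, 0, -0.07], [-0.87, 0.09, -0.06], [-0.86, 0.2, -0.07], [-0.82, 0.3, -0.06], [-0.78, 0.4, -0.07], [-0.73, 0.49, -0.07], [-0.67, 0.57, -0.07], [0, 0, 0], [0, 0, 0]], "hand": [0, 0, 0, 0, 0, 0, 0, 0, 0, 0, 0, 0]}}

```text
time: 1.6
tool_pos: [0.5714, 0.3308, 0.2503]
tcp_rot: [-2.22, -2.221, 0.001]
wrist_force: [0.1, 0.6, -0.1]
opening: 0.0853
grasp_force: 0.0
```

```bash
cat >> h.py <<'E'
def shot(name):
    st=ctrl.observe();im,d=vision.capture("wrist");cv2.imwrite(f"pics/{name}.png",im[...,::-1]);P=campose("wrist",st)
    np.savez(f"{name}.npz",im=im,d=d);return st,im,d,P,cloud(P,d)
def comp(X,lo,hi,box=None):
    Z=X[...,2];m=(Z>lo)&(Z<hi)
    if box: m&=(abs(X[...,0]-box[0])<box[2])&(abs(X[...,1]-box[1])<box[2])
    n,l,s,_=cv2.connectedComponentsWithStats(m.astype(np.uint8));i=1+s[1:,4].argmax();return l==i
E
python3 - <<'E'
from h import *
st,im,d,P,X=shot("w_stage");print(st["time"],st["joints"].round(2),st["tool_pos"],heading(st))
m=comp(X,.08,.1);p=X[m];print(len(p),np.median(p[:,2]),rect(p))
v,u=np.where(m);print(u.min(),u.max(),v.min(),v.max())
plan([(594,-40,250,90)])
E
```

```text
1.6 [-0.89  0.44  0.39  1.58 -0.18  1.16 -0.47] [0.57135562 0.33084345 0.25032691] (np.float64(90.01614852686693), np.float64(0.07111586101904491))
12252 0.09005578638268122 (array([572. , 282.1]), array([140.3, 140.6]), 0.92)
244 395 194 330
9 rows rot [[0.0, 0.0, 0.0], [0.0, 0.0, 0.0], [0.0, 0.0, 0.0], [0.0, 0.0, 0.0], [0.0, 0.0, 0.1], [-0.1, 0.0, 0.0], [0.0, 0.0, 0.0], [0.0, 0.0, 0.0], [0.0, 0.0, 0.0]]
   xyz [[-0.83, 0.05, 0.0], [-0.82, 0.05, 0.0], [-0.83, 0.05, 0.0], [-0.82, 0.05, 0.0], [-0.83, 0.05, 0.0], [-0.82, 0.05, 0.0], [-0.83, 0.05, 0.0], [-0.83, 0.05, 0.0], [-0.82, 0.06, 0.0]]
```

View pics/w_stage.png

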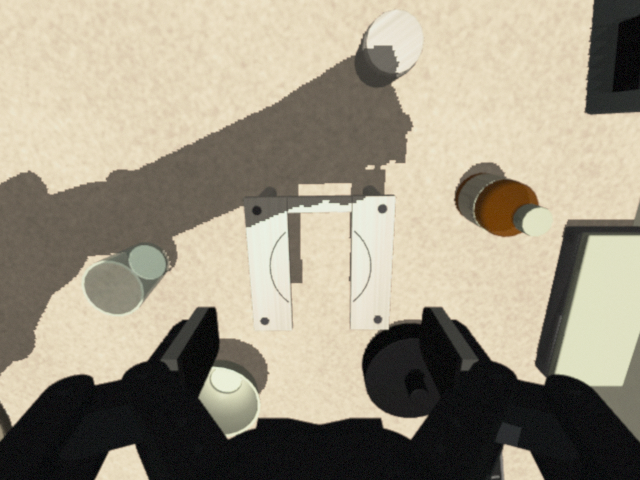

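The stage, slot open toward the gripper, spans u 244-395, v 194-330. Its centre is (572.0, 282.1) mm and its heading 90.9°. Next, the rack.

Request:
{"api": "arm_command", "payload": {"rot": [[0, 0, 0], [0, 0, 0], [0, 0, 0], [0, 0, 0], [0, 0, 0], [0, 0, 0], [0, 0, 0], [0, 0, 0], [0, 0, 0], [0, 0, 0], [0, 0, 0]], "xyz": [[-0.83, 0.05, 0], [-0.82, 0.05, 0], [-0.83, 0.05, 0], [-0.82, 0.05, 0], [-0.83, 0.05, 0], [-0.82, 0.05, 0], [-0.83, 0.05, 0], [-0.83, 0.05, 0], [-0.82, 0.06, 0], [0, 0, 0], [0, 0, 0]], "hand": [0, 0, 0, 0, 0, 0, 0, 0, 0, 0, 0]}}

```text
time: 3.02
tool_pos: [0.5946, -0.0392, 0.2507]
tcp_rot: [-2.219, -2.223, -0.001]
wrist_force: [0.0, 0.3, -0.3]
opening: 0.0858
grasp_force: 0.0
```

```bash
python3 - <<'E'
from h import *
st,im,d,P,X=shot("w_rack");print(st["time"],st["tool_pos"],heading(st))
b=(.593,-.094,.075)
m=comp(X,.032,.042,b);p=X[m];print("dish",len(p),np.median(p[:,2]),rect(p),cv2.minEnclosingCircle((p[:,:2]*1000).astype(np.float32)))
m=comp(X,.005,.06,b);p=X[m];print("rack",len(p),rect(p))
for lo,hi in((.005,.012),(.018,.026),(.026,.033)):
    Z=X[...,2];q=X[m&(Z>lo)&(Z<hi)];print(lo,len(q),np.median(q[:,2]),rect(q))
plan([(540,-290,250,77.7)])
E
```

```text
3.025 [ 0.59464639 -0.03916508  0.25067239] (np.float64(90.09903240601847), np.float64(0.06682479845156769))
dish 5132 0.03705596517670079 (array([593. , -93.2]), array([92.4, 93.5]), 1.61) ((593.4935302734375, -93.0227279663086), 47.158050537109375)
rack 7993 (array([592.2, -87.4]), array([109.9, 104.2]), 86.36)
0.005 1261 0.008034497493654758 (array([592.2, -87.2]), array([109.5, 104.1]), 86.42)
0.018 1321 0.022124864330681893 (array([592.2, -87.5]), array([109.8,  96.1]), 86.36)
0.026 246 0.029517089655078987 (array([594.3, -52.8]), array([41.5, 95.7]), 85.47)
6 rows rot [[0.0, 0.0, 2.1], [0.0, 0.0, 2.0], [0.0, 0.0, 2.1], [0.0, 0.0, 2.1], [0.0, 0.0, 2.1], [0.0, -0.1, 2.0]]
   xyz [[-0.84, -0.18, 0.0], [-0.84, -0.16, 0.0], [-0.85, -0.12, 0.0], [-0.85, -0.1, 0.0], [-0.86, -0.06, 0.01], [-0.85, -0.03, 0.0]]
```

View pics/w_rack.png

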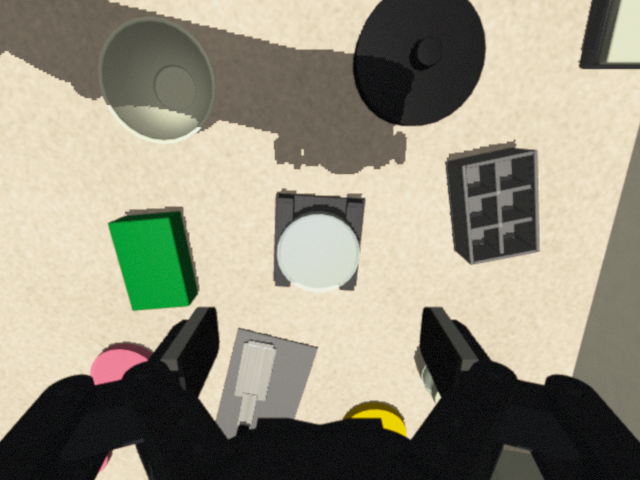

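Dish centre is (593.2, -93.1). The rack is centred at (592.2, -87.4) with heading 86.4°, open end toward the gripper. Now the lifter.

```bash
python3 -c "
from h import *
plan([(488,-365,250,77.7)])"
```

```text
8 rows rot [[0.0, 0.0, 1.6], [0.0, 0.0, 1.5], [0.0, 0.0, 1.6], [0.0, 0.0, 1.5], [0.0, 0.0, 1.6], [0.0, 0.0, 1.5], [0.0, 0.0, 1.6], [0.0, -0.1, 1.5]]
   xyz [[-0.81, -0.27, 0.0], [-0.83, -0.24, 0.0], [-0.83, -0.23, 0.0], [-0.83, -0.2, 0.0], [-0.84, -0.18, 0.0], [-0.84, -0.15, 0.0], [-0.85, -0.14, 0.01], [-0.85, -0.11, 0.0]]
```

Request:
{"api": "arm_command", "payload": {"rot": [[0, 0, 1.6], [0, 0, 1.5], [0, 0, 1.6], [0, 0, 1.5], [0, 0, 1.6], [0, 0, 1.5], [0, 0, 1.6], [0, 0, 1.5], [0, 0, 0], [0, 0, 0]], "xyz": [[-0.81, -0.27, 0], [-0.83, -0.24, 0], [-0.83, -0.23, 0], [-0.83, -0.2, 0], [-0.84, -0.18, 0], [-0.84, -0.15, 0], [-0.85, -0.14, 0.01], [-0.85, -0.11, 0], [0, 0, 0], [0, 0, 0]], "hand": [0, 0, 0, 0, 0, 0, 0, 0, 0, 0]}}

```text
time: 4.32
tool_pos: [0.4881, -0.3651, 0.25]
tcp_rot: [-2.446, -1.97, -0.001]
wrist_force: [-0.6, 0.1, 0.3]
opening: 0.0853
grasp_force: 0.0
```

```bash
python3 - <<'E'
from h import *
st,im,d,P,X=shot("w_lift");print(st["time"],st["joints"].round(2),st["tool_pos"],heading(st))
Z=X[...,2]
m=comp(X,.028,.045,(.476,-.413,.08));p=X[m];print("handle",len(p),np.median(p[:,2]),rect(p))
v,u=np.where(m);print(u.min(),u.max(),v.min(),v.max())
hsv=cv2.cvtColor(im,cv2.COLOR_RGB2HSV);reg=(abs(X[...,0]-.49)<.12)&(abs(X[...,1]+.345)<.19)
mb=reg&(hsv[...,1]<50)&(hsv[...,2]>165)&(Z<.015);n,l,s,_=cv2.connectedComponentsWithStats(mb.astype(np.uint8));i=1+s[1:,4].argmax();p=X[l==i];print("blade",len(p),np.median(p[:,2]),rect(p))
mm=reg&(hsv[...,1]<50)&(hsv[...,2]>60)&(hsv[...,2]<165);n,l,s,_=cv2.connectedComponentsWithStats(mm.astype(np.uint8));i=1+s[1:,4].argmax();p=X[l==i];print("mat",len(p),np.median(p[:,2]),rect(p))
print(np.percentile(hsv[reg],[10,30,50,70,90],axis=0))
E
```

```text
4.325 [ 0.05  0.39  0.65  1.71 -0.26  1.12  0.57] [ 0.4880816  -0.36506435  0.2500326 ] (np.float64(77.71469731001497), np.float64(0.06985897585652422))
handle 1217 0.03684482929827082 (array([ 475.3, -414.3]), array([99.6, 15.7]), 77.36)
311 325 206 291
blade 513 0.0070871625097214674 (array([ 488.9, -348.6]), array([45.2, 19.7]), 77.38)
mat 13624 0.0034763362518321905 (array([ 501.3, -355.2]), array([251.3, 115.6]), 73.62)
[[ 16.  15.  11.]
 [ 18.  45.  17.]
 [ 21.  52.  60.]
 [ 69.  57. 129.]
 [135. 128. 212.]]
```

View pics/w_lift.png

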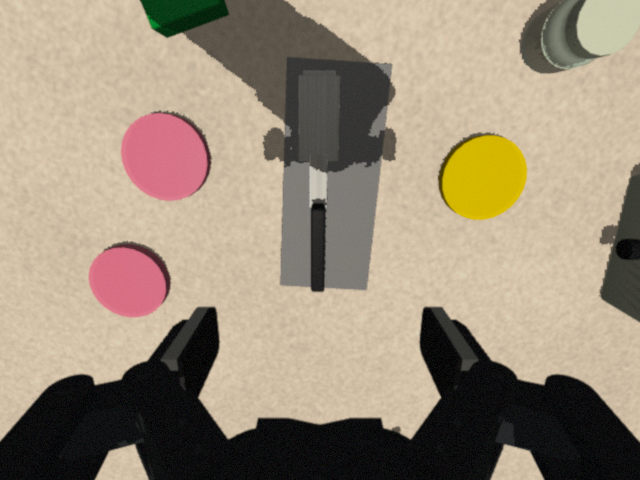

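```bash
python3 - <<'E'
from h import *
f=np.load("w_lift.npz");st=ctrl.observe();P=campose("wrist",st)
c=plane(P,[(288,57),(391,64),(366,290),(280,285)],.003)*1000;print("mat",c.mean(0).round(1),rect(c/1000))
for a,b in((0,3),(1,2)):
    d=c[a]-c[b];print(np.degrees(np.arctan2(d[1],d[0])))
plan([(476.4,-409.4,110,77.4),(476.4,-409.4,26,77.4,20)])
E
```

```text
mat [ 504.3 -349.8    3. ] (array([ 504.3, -349.7]), array([259.4, 109.2]), 74.19)
73.99889896190959
74.38839066923776
4 rows rot [[0.0, 0.0, 0.1], 'xN']
   xyz [[-0.23, -0.01, 0.7], [-0.23, -0.01, 0.7], [-0.24, -0.01, 0.7], [-0.23, -0.01, 0.7]]
5 rows rot [[0.0, 0.0, 0.0], 'xN']
   xyz [[0.0, 0.0, 0.34], [0.0, 0.0, 0.33], [0.0, 0.0, 0.34], [0.0, 0.0, 0.33], [0.0, 0.0, 0.34]]
```

Request:
{"api": "arm_command", "payload": {"rot": [[0, 0, 0.1], [0, 0, 0.1], [0, 0, 0.1], [0, 0, 0.1], [0, 0, 0], [0, 0, 0], [0, 0, 0], [0, 0, 0], [0, 0, 0], [0, 0, 0], [0, 0, 0], [0, 0, 0], [0, 0, 0], [0, 0, 0], [0, 0, 0], [0, 0, 0], [0, 0, 0]], "xyz": [[-0.23, -0.01, 0.7], [-0.23, -0.01, 0.7], [-0.24, -0.01, 0.7], [-0.23, -0.01, 0.7], [0, 0, 0.34], [0, 0, 0.33], [0, 0, 0.34], [0, 0, 0.33], [0, 0, 0.34], [0, 0, 0], [0, 0, 0], [0, 0, 0], [0, 0, 0], [0, 0, 0], [0, 0, 0], [0, 0, 0], [0, 0, 0]], "hand": [0, 0, 0, 0, 0, 0, 0, 0, 0, 0, 1, 1, 1, 1, 1, 1, 1], "grip_force": 90}}

```text
time: 6.5
tool_pos: [0.4748, -0.4119, 0.0264]
tcp_rot: [-2.456, -1.959, 0.0]
wrist_force: [-0.3, -0.0, -0.5]
opening: -0.0001
grasp_force: 0.0
```

Opening reads 0, so the grasp missed. Look before doing anything else.

```bash
python3 - <<'E'
from h import *
im,d=vision.capture("side");st=ctrl.observe();print(st["opening"],st["grasp_force"],st["wrist_force"])
im2,d2,=vision.capture("wrist")
a=cv2.resize(im[320:440,310:410],(500,600),interpolation=cv2.INTER_CUBIC);b=cv2.resize(im2,(300,225))
c=np.zeros((600,800,3),np.uint8);c[:,:500]=a;c[:225,500:]=b;cv2.imwrite("pics/miss.png",c[...,::-1])
E
```

```text
-0.00016697938737937105 0.0 [-0.22581042  0.25448567 -0.46811773]
```

View pics/miss.png

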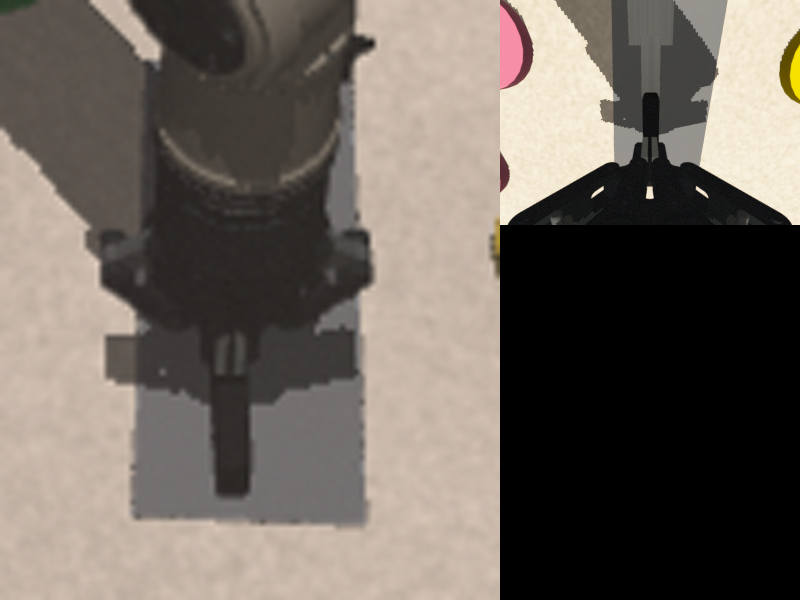

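The side view shows the closed fingers over the middle of the handle; the handle is still in line on the mat (front end at wrist-inset (650,95)). I'll check numerically where the handle and fingers are.

```bash
python3 - <<'E'
from h import *
st,im,d,P,X=shot("w_miss");Z=X[...,2];print(st["tool_pos"],heading(st),st["opening"],st["grasp_force"])
print("bench z",np.nanmedian(Z[100:140,20:80]))
hd=np.radians(77.4);a=np.array([np.cos(hd),np.sin(hd)]);o=st["tool_pos"][:2]
D=X[...,:2]-o;al=D@a;ac=D@np.array([a[1],-a[0]])
for v in range(190,420,15):
    r=(abs(np.arange(640)-320)<34)
    print(v,[f"{Z[v,u]*1000:.0f}/{al[v,u]*1000:.0f}/{ac[v,u]*1000:.0f}" for u in (296,306,313,320,327,334,344)], im[v,[313,320,327]].mean(1).astype(int))
E
```

```text
[ 0.47479264 -0.41187754  0.02635544] (np.float64(77.15452711645314), np.float64(0.005698957061866382)) 4.767410180195863e-06 0.0
bench z 0.014151133951226524
190 ['3/49/-12', '7/50/-7', '7/50/-3', '8/50/0', '8/50/4', '7/50/7', '2/49/13'] [95 90 92]
205 ['2/41/-12', '21/45/-6', '29/47/-3', '29/47/0', '29/47/3', '28/47/7', '3/41/13'] [13 11  7]
220 ['2/33/-13', '36/42/-6', '36/42/-3', '36/42/0', '37/42/3', '38/42/6', '2/33/13'] [16 19 14]
235 ['4/26/-13', '35/35/-6', '38/36/-3', '37/36/0', '38/36/3', '38/36/6', '3/25/13'] [10 22 15]
250 ['4/17/-13', '37/28/-6', '37/29/-3', '38/29/0', '37/28/3', '38/29/6', '3/17/13'] [12 19 16]
265 ['2/8/-13', '37/21/-6', '37/21/-3', '37/21/0', '37/21/3', '37/21/6', '2/8/13'] [18 19 20]
280 ['4/-1/-13', '35/13/-6', '38/14/-3', '37/14/0', '37/14/3', '36/14/6', '3/-1/14'] [11 22 17]
295 ['3/-11/-14', '47/12/-6', '47/11/-3', '48/12/0', '47/11/3', '48/12/6', '3/-10/14'] [70 16 68]
310 ['53/8/-10', '61/12/-5', '61/12/-3', '60/12/0', '61/12/3', '61/12/6', '53/8/10'] [70 17 69]
325 ['65/8/-9', '71/11/-5', '71/11/-3', '72/12/0', '72/12/3', '73/12/5', '64/7/9'] [72 15 69]
340 ['84/14/-8', '83/13/-5', '77/9/-2', '78/10/0', '78/9/2', '83/13/5', '85/14/8'] [85 21 71]
355 ['91/13/-7', '92/13/-4', '87/10/-2', '78/3/0', '89/12/2', '90/12/4', '91/13/7'] [17 22 17]
370 ['97/12/-7', '98/13/-4', '87/4/-2', '79/-2/-0', '87/4/2', '98/13/4', '98/13/7'] [23 23 18]
385 ['111/18/-6', '105/13/-4', '87/-1/-2', '78/-9/-0', '88/-1/2', '105/14/4', '110/18/6'] [22 20 18]
400 ['115/18/-6', '105/8/-4', '86/-8/-2', '1/-86/-0', '88/-7/2', '107/10/4', '115/18/6'] [128 221  16]
415 ['120/18/-5', '106/4/-4', '0/-99/-5', '1/-98/-0', '91/-10/2', '108/6/4', '120/18/5'] [228 229  70]
```

```bash
python3 - <<'E'
from h import *
c=vision.get_calibration("wrist");M=c["mount"];K=c["K"]
for n,us in(("w_miss",(306,313,320,327)),("w_lift",(190,200,210,430,440)),("w_stage",(190,200,210))):
    d=np.load(n+".npz")["d"];v,u=np.mgrid[:480,:640]
    C=np.stack([(u-K[0,2])/K[0,0],-(v-K[1,2])/K[1,1],-np.ones(u.shape)],-1)*d[...,None]
    T=C@M[:3,:3].T+M[:3,3]
    if n=="w_miss":
        for vv in range(278,346,5): print(vv,[np.round(T[vv,uu]*1000).astype(int).tolist() for uu in us])
    else:
        m=(d>0)&(T[...,2]<.06)&(v>290)&(T[...,2]>-.12);p=T[m];i=p[:,2].argsort()[-8:];print(n,(p[i]*1000).round().tolist(), np.percentile(p[:,2],[99,99.9]))
E
```

```text
278 [[15, -6, -11], [15, -3, -11], [15, 0, -11], [15, 3, -11]]
283 [[12, -6, -11], [13, -3, -11], [13, 0, -12], [13, 3, -11]]
288 [[10, -6, -10], [10, -3, -11], [10, 0, -10], [10, 3, -10]]
293 [[12, -6, -19], [11, -3, -18], [11, 0, -18], [12, 3, -19]]
298 [[12, -6, -24], [12, -3, -24], [11, 0, -23], [12, 3, -24]]
303 [[11, -6, -28], [12, -3, -29], [12, 0, -29], [12, 3, -29]]
308 [[12, -6, -33], [12, -3, -33], [11, 0, -31], [12, 3, -33]]
313 [[12, -5, -37], [12, -3, -37], [12, 0, -37], [12, 3, -36]]
318 [[11, -5, -40], [11, -3, -40], [11, 0, -40], [12, 3, -40]]
323 [[12, -5, -44], [12, -3, -44], [11, 0, -43], [12, 3, -44]]
328 [[11, -5, -47], [11, -3, -47], [12, 0, -48], [12, 2, -48]]
333 [[12, -5, -51], [12, -2, -50], [12, 0, -50], [12, 2, -51]]
338 [[13, -5, -55], [11, -2, -52], [10, 0, -51], [11, 2, -52]]
343 [[13, -5, -59], [13, -2, -58], [8, 0, -51], [13, 2, -58]]
w_lift [[-4.0, -43.0, -27.0], [1.0, 43.0, -27.0], [-1.0, 43.0, -27.0], [5.0, -43.0, -27.0], [-4.0, 43.0, -27.0], [-5.0, 43.0, -27.0], [0.0, 43.0, -27.0], [6.0, 43.0, -26.0]] [-0.03383575 -0.02828111]
w_stage [[3.0, -43.0, -27.0], [6.0, 43.0, -27.0], [2.0, 43.0, -27.0], [-3.0, -43.0, -27.0], [-6.0, 43.0, -27.0], [4.0, -43.0, -27.0], [1.0, -43.0, -27.0], [5.0, -43.0, -26.0]] [-0.03380863 -0.0283905 ]
```

Measured in the wrist cloud, the shut fingertips sit 14 mm behind the reported TCP, not 19 mm ahead. So the true grasp point is about 33 mm above the reported `tool_pos`, and I'll apply that offset from here. The handle wasn't touched, so I'll open and go down 32 mm.

Request:
{"api": "arm_command", "payload": {"rot": [[0, 0, 0], [0, 0, 0], [0, 0, 0], [0, 0, 0], [0, 0, 0], [0, 0, 0], [0, 0, 0], [0, 0, 0], [0, 0, 0]], "xyz": [[0, 0, 0], [0, 0, 0], [0, 0, 0], [0, 0, 0], [0, 0, 0.16], [0, 0, 0.16], [0, 0, 0.16], [0, 0, 0.16], [0, 0, 0]], "hand": [0, 0, 0, 0, 0, 0, 0, 0, 0]}}

```text
time: 7.78
tool_pos: [0.4743, -0.4115, -0.0065]
tcp_rot: [-2.455, -1.958, 0.001]
wrist_force: [-0.6, 1.2, -0.0]
opening: 0.0858
grasp_force: 0.0
```

Request:
{"api": "arm_command", "payload": {"rot": [[0, 0, 0], [0, 0, 0], [0, 0, 0], [0, 0, 0], [0, 0, 0], [0, 0, 0]], "xyz": [[0, 0, 0], [0, 0, 0], [0, 0, 0], [0, 0, 0], [0, 0, 0], [0, 0, 0]], "hand": [1, 1, 1, 1, 1, 1], "grip_force": 90}}

```text
time: 8.52
tool_pos: [0.4751, -0.4121, -0.0052]
tcp_rot: [2.456, 1.958, 0.0]
wrist_force: [0.2, -0.1, 4.2]
opening: 0.0146
grasp_force: 88.4
```

Gripped: opening 14.6 mm, grip 88 N. Lift and move to the pre-insertion pose.

```bash
python3 -c "
from h import *
plan([(475,-412,55,77.2,20),(576.4,-359,55,86.4,25)])"
```

```text
4 rows rot [[0.0, 0.0, 0.0], 'xN']
   xyz [[0.0, 0.0, -0.3], [0.0, 0.0, -0.3], [0.0, 0.0, -0.3], [0.0, 0.0, -0.3]]
5 rows rot [[0.0, 0.0, -1.8], [0.0, 0.0, -1.9], [0.0, 0.0, -1.8], [0.0, 0.0, -1.9], [0.0, 0.0, -1.8]]
   xyz [[0.3, 0.35, 0.0], [0.28, 0.35, 0.0], [0.28, 0.37, 0.0], [0.26, 0.38, 0.0], [0.25, 0.38, 0.0]]
```

Request:
{"api": "arm_command", "payload": {"rot": [[0, 0, 0], [0, 0, 0], [0, 0, 0], [0, 0, 0], [0, 0, -1.8], [0, 0, -1.9], [0, 0, -1.8], [0, 0, -1.9], [0, 0, -1.8], [0, 0, 0], [0, 0, 0], [0, 0, 0]], "xyz": [[0, 0, -0.3], [0, 0, -0.3], [0, 0, -0.3], [0, 0, -0.3], [0.3, 0.35, 0], [0.28, 0.35, 0], [0.28, 0.37, 0], [0.26, 0.38, 0], [0.25, 0.38, 0], [0, 0, 0], [0, 0, 0], [0, 0, 0]], "hand": [1, 1, 1, 1, 1, 1, 1, 1, 1, 1, 1, 1]}}

```text
time: 10.02
tool_pos: [0.5748, -0.36, 0.0545]
tcp_rot: [-2.293, -2.147, 0.001]
wrist_force: [-1.0, 0.5, -2.0]
opening: 0.0145
grasp_force: 87.8
```

```bash
cat >> h.py <<'E'
def blade(st,X,im,a0=95,a1=180,dz=(-.02,.03)):
    """blade top in the lifted lifter: fit plane; coordinates relative to tool along/across heading"""
    h=np.radians(heading(st)[0]);a=np.array([np.cos(h),np.sin(h)]);D=X[...,:2]-st["tool_pos"][:2]
    al=D@a*1e3;ac=D@np.array([a[1],-a[0]])*1e3;z=(X[...,2]-st["tool_pos"][2])*1e3
    return al,ac,z
E
python3 - <<'E'
from h import *
st,im,d,P,X=shot("w_pre");print(st["time"],st["tool_pos"],heading(st),st["opening"],st["wrist_force"])
al,ac,z=blade(st,X,im)
m=(al>60)&(al<200)&(abs(ac)<35)&(z>-10)&(z<40)
for lo in range(60,200,10):
    s=m&(al>=lo)&(al<lo+10)
    if s.sum()>5: print(lo,s.sum(),"z",np.median(z[s]).round(1),"ac",np.percentile(ac[s],[2,98]).round(1),"al max",al[s].max().round(1))
E
```

```text
10.025 [ 0.57484377 -0.35997209  0.05448132] (np.float64(86.2253366364733), np.float64(0.04977274042973607)) 0.014507259565102995 [-1.04714662  0.50248076 -2.00460911]
60 1241 z 12.2 ac [-9.6  9.4] al max 70.0
70 1303 z 12.2 ac [-9.7  9.4] al max 79.9
80 1386 z 12.2 ac [-9.6  9.5] al max 90.0
90 2635 z 11.8 ac [-20.8  20.7] al max 100.0
100 3456 z 11.3 ac [-21.1  21. ] al max 110.0
110 3755 z 11.2 ac [-21.1  21. ] al max 120.0
120 1386 z 11.2 ac [-21.2  21.1] al max 123.9
```

```bash
python3 -c "
from h import *
plan([(576.4,-359,5.3,86.4,15)])"
```

```text
4 rows rot [[0.0, 0.0, 0.0], [0.0, 0.0, -0.1], [0.0, 0.0, 0.0], [0.0, 0.0, -0.1]]
   xyz [[0.0, 0.01, 0.25], [0.01, 0.0, 0.24], [0.0, 0.01, 0.25], [0.01, 0.01, 0.24]]
```

Request:
{"api": "arm_command", "payload": {"rot": [[0, 0, 0], [0, 0, -0.1], [0, 0, 0], [0, 0, -0.1], [0, 0, 0], [0, 0, 0]], "xyz": [[0, 0.01, 0.25], [0.01, 0, 0.24], [0, 0.01, 0.25], [0.01, 0.01, 0.24], [0, 0, 0], [0, 0, 0]], "hand": [1, 1, 1, 1, 1, 1]}}

```text
time: 10.82
tool_pos: [0.5779, -0.3582, 0.0056]
tcp_rot: [2.287, 2.153, -0.0]
wrist_force: [-0.0, 0.0, -1.7]
opening: 0.0146
grasp_force: 87.8
```

```bash
python3 -c "
from h import *
st=ctrl.observe();print(st['tool_pos'],heading(st))
plan([(584.3,-234.2,5.3,86.4,14)])"
```

```text
[ 0.57788075 -0.3581533   0.00556366] (np.float64(86.54778247029344), np.float64(0.023375424698111807))
9 rows rot [[0.0, 0.0, 0.0], [0.0, 0.0, 0.0], [0.0, 0.0, 0.0], [0.0, 0.0, 0.1], [0.0, 0.0, 0.0], [0.0, 0.0, 0.0], [0.0, 0.0, 0.0], [0.0, 0.0, 0.0], [0.0, 0.0, 0.0]]
   xyz [[0.28, 0.0, 0.0], [0.27, 0.0, 0.0], [0.28, -0.01, 0.0], [0.27, 0.0, 0.0], [0.28, 0.0, 0.0], [0.27, -0.01, 0.0], [0.28, 0.0, 0.0], [0.28, 0.0, 0.0], [0.27, 0.0, 0.0]]
```

Request:
{"api": "arm_command", "payload": {"rot": [[0, 0, 0], [0, 0, 0], [0, 0, 0], [0, 0, 0.1], [0, 0, 0], [0, 0, 0], [0, 0, 0], [0, 0, 0], [0, 0, 0], [0, 0, 0], [0, 0, 0]], "xyz": [[0.28, 0, 0], [0.27, 0, 0], [0.28, -0.01, 0], [0.27, 0, 0], [0.28, 0, 0], [0.27, -0.01, 0], [0.28, 0, 0], [0.28, 0, 0], [0.27, 0, 0], [0, 0, 0], [0, 0, 0]], "hand": [1, 1, 1, 1, 1, 1, 1, 1, 1, 1, 1]}}

```text
time: 12.2
tool_pos: [0.5842, -0.2347, 0.0055]
tcp_rot: [2.289, 2.151, -0.001]
wrist_force: [-0.3, 0.1, -0.8]
opening: 0.0143
grasp_force: 87.8
```

```bash
python3 - <<'E'
from h import *
st,im,d,P,X=shot("w_in");print(st["tool_pos"],heading(st),st["opening"],st["wrist_force"])
al,ac,z=blade(st,X,im);Zw=X[...,2]*1e3
for lo in range(60,200,10):
    s=(al>=lo)&(al<lo+10)&(abs(ac)<8)
    if s.sum()>5: print(lo,s.sum(),"zw",np.median(Zw[s]).round(1))
s=(Zw>33)&(Zw<42)&(al>60)&(abs(ac)<70);print("dish",s.sum(),"al min",np.percentile(al[s],1),"ac",np.percentile(ac[s],[1,99]))
E
```

```text
[ 0.58424368 -0.23465294  0.00550002] (np.float64(86.42800479594374), np.float64(0.03746888570399382)) 0.014340489451196413 [-0.31828754  0.07717629 -0.84819491]
60 987 zw 17.8
70 1050 zw 17.8
80 1103 zw 17.7
90 1746 zw 36.0
100 1779 zw 37.3
110 1398 zw 37.3
dish 15065 al min 95.15349894114394 ac [-35.83714356  36.31883131]
```

Blade is fully under the dish without contact. Lift slowly.

Request:
{"api": "arm_command", "payload": {"rot": [[0, 0, 0], [0, 0, 0], [0, 0, 0], [0, 0, 0], [0, 0, 0], [0, 0, 0], [0, 0, 0], [0, 0, 0], [0, 0, 0], [0, 0, 0], [0, 0, 0], [0, 0, 0], [0, 0, 0], [0, 0, 0], [0, 0, 0], [0, 0, 0], [0, 0, 0]], "xyz": [[0, 0, -0.05], [0, 0, -0.05], [0, 0, -0.05], [0, 0, -0.05], [0, 0, -0.1], [0, 0, -0.15], [0, 0, -0.15], [0, 0, -0.15], [0, 0, -0.15], [0, 0, -0.15], [0, 0, -0.2], [0, 0, -0.2], [0, 0, -0.2], [0, 0, -0.2], [0, 0, -0.1], [0, 0, 0], [0, 0, 0]], "hand": [1, 1, 1, 1, 1, 1, 1, 1, 1, 1, 1, 1, 1, 1, 1, 1, 1]}}

```text
time: 14.38
tool_pos: [0.584, -0.2339, 0.1025]
tcp_rot: [-2.289, -2.151, 0.0]
wrist_force: [1.2, -1.0, -2.5]
opening: 0.0149
grasp_force: 87.8
```

```bash
cat >> h.py <<'E'
def dishrel(st,X):
    al,ac,z=blade(st,X,None);s=(z>22)&(z<31)&(al>60)&(al<240)&(abs(ac)<60)
    A=np.c_[al[s],ac[s],np.ones(s.sum())];k,_,_,_=np.linalg.lstsq(A,z[s],rcond=None)
    # near edge of the dish top: circle of radius 47 fitted to the first point met per column
    pts=[]
    for c in np.arange(-30,31,3):
        q=s&(abs(ac-c)<1.5)
        if q.sum()>3: pts.append((np.percentile(al[q],1),c))
    pts=np.array(pts)
    from scipy.optimize import least_squares
    f=least_squares(lambda p:np.hypot(pts[:,0]-p[0],pts[:,1]-p[1])-47,[142,0],loss="soft_l1")
    print("dish top z rel",np.median(z[s]).round(2),"slope deg",np.degrees(k[:2]).round(2),"centre along/across",f.x.round(1),"rms",np.sqrt(np.mean(f.fun**2)).round(2));return f.x
E
python3 - <<'E'
from h import *
st,im,d,P,X=shot("w_up");print(st["tool_pos"],heading(st),st["opening"],st["wrist_force"])
c=dishrel(st,X)
h=np.radians(90.9);u=np.array([np.cos(h),np.sin(h)]);r=np.array([u[1],-u[0]])
t=np.array([572,282.1])-c[0]*u-c[1]*r;print(t)
plan([(600,-60,st["tool_pos"][2]*1e3,89,25),(t[0],t[1],st["tool_pos"][2]*1e3,90.9,25)])
E
```

```text
[ 0.584043   -0.23388003  0.10253558] (np.float64(86.45738567438717), np.float64(0.039260400016399126)) 0.01488986398116718 [ 1.17185835 -1.00557164 -2.51382766]
dish top z rel 27.04 slope deg [-0.01 -0.15] centre along/across [141.4   0.2] rms 0.15
[574.03871513 140.72682875]
7 rows rot [[0.0, 0.0, -0.4], [0.0, 0.0, -0.3], [0.0, 0.0, -0.4], [0.0, 0.0, -0.4], [0.0, 0.0, -0.3], [0.0, 0.0, -0.4], [0.0, 0.0, -0.3]]
   xyz [[0.5, 0.01, 0.0], [0.5, 0.02, 0.0], [0.5, 0.02, 0.0], [0.49, 0.03, 0.0], [0.5, 0.03, 0.0], [0.5, 0.03, 0.0], [0.5, 0.03, 0.0]]
9 rows rot [[0.0, 0.0, -0.2], [0.0, 0.0, -0.2], [0.0, 0.0, -0.2], [0.0, 0.0, -0.3], [0.0, 0.0, -0.2], [0.0, 0.0, -0.2], [0.0, 0.0, -0.2], [0.0, 0.0, -0.2], [0.0, 0.0, -0.2]]
   xyz [[0.44, -0.07, 0.0], [0.45, -0.06, 0.0], [0.44, -0.06, 0.0], [0.45, -0.06, 0.0], [0.45, -0.06, 0.0], [0.44, -0.06, 0.0], [0.45, -0.06, 0.0], [0.44, -0.05, 0.0], [0.45, -0.05, 0.0]]
```

Dish is level on the blade (slope under 0.2°) and centred. Carry it to above the stage with gentle ramps.

Request:
{"api": "arm_command", "payload": {"rot": [[0, 0, -0.2], [0, 0, -0.2], [0, 0, -0.2], [0, 0, -0.3], [0, 0, -0.2], [0, 0, -0.2], [0, 0, -0.3], [0, 0, -0.2], [0, 0, -0.3], [0, 0, -0.2], [0, 0, -0.3], [0, 0, -0.2], [0, 0, -0.3], [0, 0, -0.2], [0, 0, -0.3], [0, 0, -0.2], [0, 0, -0.2], [0, 0, -0.2], [0, 0, -0.2], [0, 0, 0]], "xyz": [[0.15, -0.02, 0], [0.25, -0.02, 0], [0.35, -0.02, 0], [0.45, -0.02, 0], [0.45, -0.02, 0], [0.45, -0.02, 0], [0.45, -0.02, 0], [0.45, -0.02, 0], [0.45, -0.02, 0], [0.45, -0.02, 0], [0.45, -0.02, 0], [0.45, -0.02, 0], [0.45, -0.02, 0], [0.45, -0.02, 0], [0.45, -0.02, 0], [0.45, -0.02, 0], [0.4, -0.02, 0], [0.3, -0.02, 0], [0.2, -0.02, 0], [0, 0, 0]], "hand": [1, 1, 1, 1, 1, 1, 1, 1, 1, 1, 1, 1, 1, 1, 1, 1, 1, 1, 1, 1]}}

```text
time: 16.92
tool_pos: [0.5745, 0.1418, 0.1028]
tcp_rot: [-2.204, -2.239, 0.0]
wrist_force: [-0.4, 0.2, -2.5]
opening: 0.0145
grasp_force: 87.8
```

Request:
{"api": "arm_command", "payload": {"rot": [[0, 0, 0], [0, 0, 0]], "xyz": [[0, 0, 0], [0, 0, 0]], "hand": [1, 1]}}

```text
time: 17.18
tool_pos: [0.5747, 0.1402, 0.103]
tcp_rot: [2.206, 2.236, -0.0]
wrist_force: [0.8, 0.5, -2.2]
opening: 0.0143
grasp_force: 87.8
```

```bash
python3 - <<'E'
from h import *
st,im,d,P,X=shot("w_over");print(st["tool_pos"],heading(st),st["opening"],st["wrist_force"])
c=dishrel(st,X)
h=np.radians(90.9);u=np.array([np.cos(h),np.sin(h)]);r=np.array([u[1],-u[0]])
t=np.array([572,282.1])-c[0]*u-c[1]*r;print(t)
m=(abs(X[...,2]-.09)<.006)&(abs(X[...,0]-.572)<.1)&(X[...,1]<.25);p=X[m]
print("plate seen",m.sum(),np.median(p[:,2]),"x",np.percentile(p[:,0],[.5,99.5]),"ymin",np.percentile(p[:,1],1))
z=st["tool_pos"][2]*1e3
plan([(t[0],t[1],z,90.9,10)])
E
```

```text
[0.57474399 0.14020075 0.10297629] (np.float64(90.77133189320485), np.float64(0.019680415974955488)) 0.014317847455724578 [ 0.84322267  0.47912231 -2.19453532]
dish top z rel 26.97 slope deg [-0.15 -0.11] centre along/across [141.4   0.2] rms 0.18
[574.02193322 140.72504348]
plate seen 16133 0.0902472675102825 x [0.50339075 0.64176883] ymin 0.2120441394586202
1 rows rot [[0.0, 0.0, -0.1]]
   xyz [[0.01, -0.01, 0.0]]
```

Request:
{"api": "arm_command", "payload": {"rot": [[0, 0, -0.1], [0, 0, 0], [0, 0, 0], [0, 0, 0], [0, 0, 0], [0, 0, 0], [0, 0, 0], [0, 0, 0], [0, 0, 0], [0, 0, 0], [0, 0, 0]], "xyz": [[0.01, -0.01, 0.08], [0, 0, 0.1], [0, 0, 0.1], [0, 0, 0.07], [0, 0, 0.06], [0, 0, 0.05], [0, 0, 0.05], [0, 0, 0.05], [0, 0, 0.04], [0, 0, 0], [0, 0, 0]], "hand": [1, 1, 1, 1, 1, 1, 1, 1, 1, 1, 1]}}

```text
time: 18.6
tool_pos: [0.5742, 0.1417, 0.073]
tcp_rot: [2.203, 2.24, 0.0]
wrist_force: [-0.2, 0.3, -1.5]
opening: 0.0145
grasp_force: 87.8
```

```bash
python3 - <<'E'
from h import *
st,im,d,P,X=shot("w_low");print(st["tool_pos"],heading(st),st["wrist_force"])
al,ac,z=blade(st,X,im);Zw=X[...,2]*1e3
s=(al>70)&(al<90)&(abs(ac)<8);print("neck top",np.median(Zw[s]))
s=(Zw>95)&(Zw<112)&(al>85)&(abs(ac)<60);print("dish top",np.median(Zw[s]))
E
```

```text
[0.57417771 0.14173391 0.07297463] (np.float64(90.95228526849655), np.float64(0.008959492150949745)) [-0.173389    0.30608645 -1.52723197]
neck top 85.29797601817899
dish top 105.24512514346941
```

Dish top is at 105 mm, so it rests on the table with the blade about 5 mm below it. Draw out along -x.

Request:
{"api": "arm_command", "payload": {"rot": [[0, 0, 0], [0, 0, 0], [0, 0, 0], [0, 0, 0], [0, 0, 0], [0, 0, 0], [0, 0, 0], [0, 0, 0], [0, 0, 0], [0, 0, 0], [0, 0, 0]], "xyz": [[-0.15, 0, 0], [-0.3, 0, 0], [-0.35, 0, 0], [-0.35, 0, 0], [-0.35, 0, 0], [-0.35, 0, 0], [-0.35, 0, 0], [-0.35, 0, 0], [-0.35, 0, 0], [0, 0, 0], [0, 0, 0]], "hand": [1, 1, 1, 1, 1, 1, 1, 1, 1, 1, 1]}}

```text
time: 20.02
tool_pos: [0.5765, -0.0026, 0.0728]
tcp_rot: [-2.202, -2.24, -0.0]
wrist_force: [-1.0, 0.4, -2.1]
opening: 0.0145
grasp_force: 87.8
```

```bash
python3 - <<'E'
from h import *
st,im,d,P,X=shot("w_out");print(st["time"],st["tool_pos"],heading(st),st["wrist_force"])
for n in("top","side"):
    im,d=vision.capture(n);X=cloud(campose(n),d);np.savez(n+"_out.npz",im=im,d=d)
    m=comp(X,.098,.112,(.572,.282,.06));p=X[m];print(n,len(p),np.median(p[:,2]),cv2.minEnclosingCircle((p[:,:2]*1e3).astype(np.float32)),rect(p))
    m=comp(X,.083,.112,(.572,.282,.085));print("stage",rect(X[m]))
z=st["tool_pos"][2]*1e3
plan([(590,-120,110,88,35),(530,-330,80,74.2,35),(486,-414.8,50,74.2,35)])
E
```

```text
20.025 [ 0.57652551 -0.00258654  0.07277989] (np.float64(90.9850847813846), np.float64(0.03626458878152791)) [-0.99953867  0.39600204 -2.07830743]
top 794 0.1052415781031828 ((573.7679443359375, 282.6161804199219), 47.3731803894043) (array([573.8, 282.2]), array([92.5, 90.6]), 46.65)
stage (array([573.8, 281.7]), array([140.7, 141. ]), 0.69)
side 489 0.1054346633890626 ((569.531982421875, 280.6552429199219), 50.44532775878906) (array([567.2, 280. ]), array([97.6, 90.2]), 73.73)
stage (array([561.6, 282. ]), array([125.2, 149.4]), 0.94)
4 rows rot [[0.0, 0.0, 0.8], [0.0, 0.0, 0.7], [0.0, 0.0, 0.8], [0.0, 0.0, 0.7]]
   xyz [[-0.59, 0.06, -0.19], [-0.59, 0.06, -0.18], [-0.59, 0.07, -0.19], [-0.59, 0.08, -0.19]]
7 rows rot [[0.0, 0.0, 2.0], [0.0, 0.0, 2.0], [0.0, 0.0, 1.9], [0.0, 0.0, 2.0], [0.0, 0.0, 2.0], [0.0, 0.0, 2.0], [0.0, 0.0, 1.9]]
   xyz [[-0.6, -0.15, 0.09], [-0.61, -0.13, 0.08], [-0.62, -0.11, 0.09], [-0.62, -0.08, 0.08], [-0.62, -0.07, 0.09], [-0.62, -0.04, 0.09], [-0.62, -0.03, 0.08]]
3 rows rot [[0.0, 0.0, 0.0], [0.0, 0.0, 0.0], [0.0, 0.0, 0.0]]
   xyz [[-0.62, -0.13, 0.2], [-0.63, -0.13, 0.2], [-0.62, -0.12, 0.2]]
```

Dish is within about 1 mm of the stage centre, flat. Return the lifter to the mat.

Request:
{"api": "arm_command", "payload": {"rot": [[0, 0, 0.8], [0, 0, 0.7], [0, 0, 0.8], [0, 0, 0.7], [0, 0, 2], [0, 0, 2], [0, 0, 1.9], [0, 0, 2], [0, 0, 2], [0, 0, 2], [0, 0, 1.9], [0, 0, 0], [0, 0, 0], [0, 0, 0], [0, 0, 0], [0, 0, 0]], "xyz": [[-0.59, 0.06, -0.19], [-0.59, 0.06, -0.18], [-0.59, 0.07, -0.19], [-0.59, 0.08, -0.19], [-0.6, -0.15, 0.09], [-0.61, -0.13, 0.08], [-0.62, -0.11, 0.09], [-0.62, -0.08, 0.08], [-0.62, -0.07, 0.09], [-0.62, -0.04, 0.09], [-0.62, -0.03, 0.08], [-0.62, -0.13, 0.2], [-0.63, -0.13, 0.2], [-0.62, -0.12, 0.2], [0, 0, 0], [0, 0, 0]], "hand": [1, 1, 1, 1, 1, 1, 1, 1, 1, 1, 1, 1, 1, 1, 1, 1]}}

```text
time: 22.18
tool_pos: [0.4863, -0.4148, 0.0502]
tcp_rot: [-2.505, -1.895, -0.001]
wrist_force: [0.4, 0.3, -1.4]
opening: 0.0144
grasp_force: 87.9
```

```bash
python3 -c "
from h import *
st=ctrl.observe();print(st['time'],st['tool_pos'],heading(st))
plan([(485.9,-415,-4,74.2,14)])"
```

```text
22.175 [ 0.48625612 -0.41477873  0.05022613] (np.float64(74.20824100752904), np.float64(0.04866573081053493))
4 rows rot [[0.0, 0.0, 0.0], [0.0, 0.0, 0.0], [0.0, 0.0, 0.0], [0.0, 0.0, 0.0]]
   xyz [[0.0, 0.0, 0.27], [0.0, 0.0, 0.27], [-0.01, 0.0, 0.27], [0.0, -0.01, 0.27]]
```

Request:
{"api": "arm_command", "payload": {"rot": [[0, 0, 0], [0, 0, 0], [0, 0, 0], [0, 0, 0], [0, 0, 0], [0, 0, 0], [0, 0, 0], [0, 0, 0], [0, 0, 0], [0, 0, 0], [0, 0, 0], [0, 0, 0], [0, 0, 0], [0, 0, 0], [0, 0, 0], [0, 0, 0]], "xyz": [[0, 0, 0.27], [0, 0, 0.27], [0, 0, 0.25], [0, 0, 0.16], [0, 0, 0.1], [0, 0, 0.05], [0, 0, 0], [0, 0, 0], [0, 0, 0], [0, 0, 0], [0, 0, 0], [0, 0, 0], [0, 0, -0.2], [0, 0, -0.6], [0, 0, -0.9], [0, 0, -0.9]], "hand": [1, 1, 1, 1, 1, 1, 1, 0, 0, 0, 0, 0, 0, 0, 0, 0]}}

```text
time: 24.18
tool_pos: [0.4853, -0.4158, 0.1272]
tcp_rot: [2.507, 1.894, -0.0]
wrist_force: [0.3, 0.6, 0.6]
opening: 0.0854
grasp_force: 0.0
```

```bash
python3 -c "
from h import *
st=ctrl.observe();print(st['time'],st['tool_pos'],heading(st),st['opening'])
plan([(486,-370,250,80,45),(690,40,250,90,45)])"
```

```text
24.175 [ 0.48534022 -0.41577082  0.12724527] (np.float64(74.13696136041384), np.float64(0.007042121555040985)) 0.08544412646830012
3 rows rot [[0.0, 0.0, -2.0], [0.0, 0.0, -1.9], [0.0, 0.0, -2.0]]
   xyz [[0.29, -0.08, -0.82], [0.3, -0.07, -0.82], [0.3, -0.06, -0.82]]
11 rows rot [[0.0, 0.0, -0.9], [0.0, 0.0, -0.9], [0.0, 0.0, -0.9], [0.0, 0.0, -0.9], [0.0, 0.0, -0.9], [0.0, 0.0, -0.9], [0.0, 0.0, -0.9], [0.0, 0.0, -0.9], [0.0, 0.0, -1.0], [0.0, 0.0, -0.9], [0.0, 0.0, -0.9]]
   xyz [[0.8, 0.24, 0.0], [0.79, 0.25, 0.0], [0.79, 0.26, 0.0], [0.79, 0.27, 0.0], [0.78, 0.29, 0.0], [0.78, 0.3, 0.0], [0.77, 0.31, 0.0], [0.77, 0.32, 0.0], [0.76, 0.33, 0.0], [0.76, 0.35, 0.0], [0.75, 0.36, 0.0]]
```

Request:
{"api": "arm_command", "payload": {"rot": [[0, 0, -2], [0, 0, -1.9], [0, 0, -2], [0, 0, 0], [0, 0, 0]], "xyz": [[0.29, -0.08, -0.82], [0.3, -0.07, -0.82], [0.3, -0.06, -0.82], [0, 0, 0], [0, 0, 0]], "hand": [0, 0, 0, 0, 0]}}

```text
time: 24.8
tool_pos: [0.4857, -0.3699, 0.2484]
tcp_rot: [-2.406, -2.02, -0.0]
wrist_force: [0.1, 0.4, 0.6]
opening: 0.0852
grasp_force: 0.0
```

```bash
python3 - <<'E'
from h import *
st,im,d,P,X=shot("w_back");print(st["time"],st["tool_pos"],heading(st))
m=comp(X,.028,.045,(.486,-.415,.09));p=X[m];c,s,a=rect(p);print("handle",len(p),np.median(p[:,2]),c,s,a)
u=np.array([np.cos(np.radians(a)),np.sin(np.radians(a))]);mid=c+70*u;e=mid-[504.3,-349.8]
h=np.radians(74.2);print("mid err along/across",e@[np.cos(h),np.sin(h)],e@[np.sin(h),-np.cos(h)])
E
```

```text
24.8 [ 0.48566615 -0.36986977  0.24838569] (np.float64(80.03585215668915), np.float64(0.017338967256019765))
handle 1223 0.036755553140759845 [ 484.6 -418. ] [99.3 16. ] 74.12
mid err along/across -0.9872562596874745 -0.2884432180057398
```

Request:
{"api": "arm_command", "payload": {"rot": [[0, 0, -0.9], [0, 0, -0.9], [0, 0, -0.9], [0, 0, -0.9], [0, 0, -0.9], [0, 0, -0.9], [0, 0, -0.9], [0, 0, -0.9], [0, 0, -1], [0, 0, -0.9], [0, 0, -0.9], [0, 0, 0], [0, 0, 0]], "xyz": [[0.8, 0.24, 0], [0.79, 0.25, 0], [0.79, 0.26, 0], [0.79, 0.27, 0], [0.78, 0.29, 0], [0.78, 0.3, 0], [0.77, 0.31, 0], [0.77, 0.32, 0], [0.76, 0.33, 0], [0.76, 0.35, 0], [0.75, 0.36, 0], [0, 0, 0], [0, 0, 0]], "hand": [0, 0, 0, 0, 0, 0, 0, 0, 0, 0, 0, 0, 0]}}

```text
time: 26.48
tool_pos: [0.6892, 0.0387, 0.247]
tcp_rot: [-2.221, -2.22, 0.004]
wrist_force: [0.2, -1.0, 1.4]
opening: 0.0857
grasp_force: 0.0
```

```bash
python3 - <<'E'
from h import *
st,im,d,P,X=shot("w_cov");print(st["time"],st["tool_pos"],heading(st))
for lo,hi in((.055,.075),(.031,.041)):
    m=comp(X,lo,hi,(.69,.105,.08));p=X[m];print(lo,len(p),np.median(p[:,2]),rect(p),cv2.minEnclosingCircle((p[:,:2]*1e3).astype(np.float32)))
m=comp(X,.098,.112,(.572,.282,.06));p=X[m];print("dish",len(p),rect(p),cv2.minEnclosingCircle((p[:,:2]*1e3).astype(np.float32)))
E
```

```text
26.475 [0.68922844 0.03872985 0.24701489] (np.float64(89.97380274798451), np.float64(0.15884572092062382))
0.055 518 0.06605192771838075 (array([690.6, 106.3]), array([22.9, 22.7]), 43.74) ((690.6895141601562, 106.2662124633789), 11.861932754516602)
0.031 11597 0.03617904946757111 (array([690.7, 106. ]), array([122.9, 123. ]), 65.68) ((690.6113891601562, 106.11787414550781), 61.9494514465332)Traceback (most recent call last):
  File "<stdin>", line 5, in <module>
  File "h.py", line 47, in comp
    n,l,s,_=cv2.connectedComponentsWithStats(m.astype(np.uint8));i=1+s[1:,4].argmax();return l==i
                                                                     ~~~~~~~~~~~~~~^^
ValueError: attempt to get argmax of an empty sequence
```

```bash
python3 -c "
from h import *
plan([(690.7,106.1,110,90,40),(690.7,106.1,25,90,20)])"
```

```text
4 rows rot [[0.0, 0.0, 0.0], 'xN']
   xyz [[0.34, 0.01, 0.69], [0.34, 0.01, 0.68], [0.34, 0.0, 0.69], [0.34, 0.01, 0.69]]
5 rows rot [[0.0, 0.0, 0.0], 'xN']
   xyz [[0.0, 0.0, 0.34], [0.0, 0.0, 0.34], [0.0, 0.0, 0.34], [0.0, 0.0, 0.34], [0.0, 0.0, 0.34]]
```

Request:
{"api": "arm_command", "payload": {"rot": [[0, 0, 0], [0, 0, 0], [0, 0, 0], [0, 0, 0], [0, 0, 0], [0, 0, 0], [0, 0, 0], [0, 0, 0], [0, 0, 0], [0, 0, 0], [0, 0, 0], [0, 0, 0], [0, 0, 0], [0, 0, 0], [0, 0, 0], [0, 0, 0]], "xyz": [[0.34, 0.01, 0.69], [0.34, 0.01, 0.68], [0.34, 0, 0.69], [0.34, 0.01, 0.69], [0, 0, 0.34], [0, 0, 0.34], [0, 0, 0.34], [0, 0, 0.34], [0, 0, 0.34], [0, 0, 0], [0, 0, 0], [0, 0, 0], [0, 0, 0], [0, 0, 0], [0, 0, 0], [0, 0, 0]], "hand": [0, 0, 0, 0, 0, 0, 0, 0, 0, 0, 1, 1, 1, 1, 1, 1], "grip_force": 70}}

```text
time: 28.52
tool_pos: [0.6919, 0.1082, 0.0267]
tcp_rot: [2.22, 2.222, 0.002]
wrist_force: [-0.1, 0.7, 5.7]
opening: 0.0219
grasp_force: 68.7
```

```bash
python3 -c "
from h import *
st=ctrl.observe();print(st['time'],st['tool_pos'],heading(st),st['opening'])
x,y,z=st['tool_pos']*1e3
plan([(x,y,z+140,90,25),(x+572-690.7,y+282.1-106.1,z+140,90,25)])"
```

```text
28.525 [0.69193968 0.10818334 0.02667882] (np.float64(90.0526238980145), np.float64(0.07539645762845198)) 0.021868880162457097
6 rows rot [[0.0, 0.0, 0.0], [0.0, 0.0, 0.0], [0.0, 0.0, 0.0], [0.0, 0.0, 0.0], [0.1, 0.0, 0.0], [0.0, 0.0, 0.1]]
   xyz [[0.0, 0.0, -0.47], [0.0, 0.0, -0.46], [0.0, 0.0, -0.47], [0.0, 0.0, -0.47], [0.0, 0.0, -0.46], [0.0, 0.0, -0.47]]
9 rows rot [[0.0, 0.0, 0.0], 'xN']
   xyz [[0.39, -0.26, 0.0], [0.39, -0.27, 0.0], [0.39, -0.26, 0.0], [0.39, -0.27, 0.0], [0.4, -0.26, 0.0], [0.39, -0.26, 0.0], [0.39, -0.27, 0.0], [0.39, -0.26, 0.0], [0.39, -0.26, 0.0]]
```

Request:
{"api": "arm_command", "payload": {"rot": [[0, 0, 0], [0, 0, 0], [0, 0, 0], [0, 0, 0], [0, 0, 0], [0, 0, 0], [0, 0, 0], [0, 0, 0], [0, 0, 0], [0, 0, 0], [0, 0, 0], [0, 0, 0], [0, 0, 0], [0, 0, 0], [0, 0, 0], [0, 0, 0], [0, 0, 0], [0, 0, 0]], "xyz": [[0, 0, -0.46], [0, 0, -0.47], [0, 0, -0.47], [0, 0, -0.47], [0, 0, -0.47], [0, 0, -0.46], [0.39, -0.26, 0], [0.39, -0.27, 0], [0.39, -0.26, 0], [0.39, -0.27, 0], [0.4, -0.26, 0], [0.39, -0.26, 0], [0.39, -0.27, 0], [0.39, -0.26, 0], [0.39, -0.26, 0], [0, 0, 0], [0, 0, 0], [0, 0, 0]], "hand": [1, 1, 1, 1, 1, 1, 1, 1, 1, 1, 1, 1, 1, 1, 1, 1, 1, 1]}}

```text
time: 30.78
tool_pos: [0.5732, 0.2827, 0.1659]
tcp_rot: [2.222, 2.22, -0.0]
wrist_force: [0.4, 0.3, -0.7]
opening: 0.0217
grasp_force: 68.8
```

```bash
python3 - <<'E'
from h import *
st,im,d,P,X=shot("w_cv2");print(st["time"],st["tool_pos"],heading(st),st["opening"])
z0=st["tool_pos"][2]+.009
q=X[(abs(X[...,2]-z0)<.012)&(abs(X[...,0]-.572)<.08)&(abs(X[...,1]-.282)<.08)]
print("cover top rel",len(q),(np.median(q[:,2])-st["tool_pos"][2])*1e3)
k=np.linalg.lstsq(np.c_[q[:,:2],np.ones(len(q))],q[:,2],rcond=None)[0];print("tilt deg",np.degrees(k[:2]))
for n in("top","side"):
    im,d=vision.capture(n);X=cloud(campose(n),d)
    m=(abs(X[...,2]-.09)<.006)&(abs(X[...,0]-.572)<.085)&(abs(X[...,1]-.282)<.085);m2=comp(X,.165,.185,(.572,.282,.09))
    print(n,"plate",rect(X[m]),"cover",np.median(X[m2][:,2]),rect(X[m2]))
E
```

```text
30.775 [0.57323839 0.28266966 0.16593809] (np.float64(89.95034726636685), np.float64(0.042152285858510004)) 0.021730764851087058
cover top rel 34504 9.47320379685826
tilt deg [-0.09394283 -0.35853713]
top plate (array([575.2, 251. ]), array([ 81.7, 140.4]), 89.26) cover 0.1753261047407778 (array([574.3, 251. ]), array([ 64.9, 122.6]), 88.93)
side plate (array([570.1, 280.6]), array([149.7, 143. ]), 89.89) cover 0.1754458130737988 (array([568.9, 272. ]), array([116. , 122.1]), 76.13)
```

Request:
{"api": "arm_command", "payload": {"rot": [[0, 0, 0], [0, 0, 0], [0, 0, 0], [0, 0, 0], [0, 0, 0], [0, 0, 0], [0, 0, 0], [0, 0, 0], [0, 0, 0]], "xyz": [[0, 0, 0.15], [0, 0, 0.2], [0, 0, 0.2], [0, 0, 0.2], [0, 0, 0.12], [0, 0, 0.07], [0, 0, 0.04], [0, 0, 0], [0, 0, 0]], "hand": [1, 1, 1, 1, 1, 1, 1, 1, 1]}}

```text
time: 32.05
tool_pos: [0.5728, 0.2841, 0.1172]
tcp_rot: [2.22, 2.222, 0.001]
wrist_force: [-0.6, 0.7, -1.8]
opening: 0.0222
grasp_force: 68.8
```

```bash
python3 - <<'E'
from h import *
st,im,d,P,X=shot("w_cv3");print(st["time"],st["tool_pos"],st["wrist_force"])
q=X[(abs(X[...,2]-.126)<.01)&(abs(X[...,0]-.572)<.08)&(abs(X[...,1]-.282)<.08)]
print("cover top",np.median(q[:,2]))
k=np.linalg.lstsq(np.c_[q[:,:2],np.ones(len(q))],q[:,2],rcond=None)[0];print("tilt deg",np.degrees(k[:2]))
E
```

```text
32.05 [0.57281816 0.2840768  0.11720567] [-0.61007313  0.67260524 -1.75404715]
cover top 0.1266962231117636
tilt deg [-0.0678425  -0.19117563]
```

Request:
{"api": "arm_command", "payload": {"rot": [[0, 0, 0], [0, 0, 0], [0, 0, 0], [0, 0, 0], [0, 0, 0], [0, 0, 0], [0, 0, 0], [0, 0, 0], [0, 0, 0], [0, 0, 0], [0, 0, 0], [0, 0, 0], [0, 0, 0]], "xyz": [[0, 0, 0.02], [0, 0, 0], [0, 0, 0], [0, 0, 0], [0, 0, 0], [0, 0, 0], [0, 0, 0], [0, 0, 0], [0, 0, -0.2], [0, 0, -0.5], [0, 0, -0.8], [0, 0, -0.8], [0, 0, 0]], "hand": [1, 1, 0, 0, 0, 0, 0, 0, 0, 0, 0, 0, 0]}}

```text
time: 33.72
tool_pos: [0.5749, 0.2846, 0.2354]
tcp_rot: [2.22, 2.221, 0.011]
wrist_force: [-0.2, 1.2, 0.3]
opening: 0.0853
grasp_force: 0.0
```

```bash
python3 - <<'E'
from h import *
st,im,d,P,X=shot("w_fin");print(st["time"],st["tool_pos"],st["opening"])
plan([(576,140,255,90,30)])
E
```

```text
33.725 [0.57493881 0.28458094 0.23536403] 0.08531813152195357
5 rows rot [[0.0, 0.0, 0.0], [0.1, -0.1, 0.0], [0.0, 0.0, 0.0], [0.0, 0.0, 0.0], [0.1, 0.0, 0.0]]
   xyz [[-0.58, 0.01, -0.09], [-0.57, 0.01, -0.09], [-0.58, 0.01, -0.09], [-0.58, 0.01, -0.08], [-0.58, 0.01, -0.09]]
```

Request:
{"api": "arm_command", "payload": {"rot": [[0, 0, 0], [0, 0, 0], [0, 0, 0], [0, 0, 0], [0, 0, 0], [0, 0, 0], [0, 0, 0], [0, 0, 0]], "xyz": [[-0.58, 0.01, -0.09], [-0.57, 0.01, -0.09], [-0.58, 0.01, -0.09], [-0.58, 0.01, -0.08], [-0.58, 0.01, -0.09], [0, 0, 0], [0, 0, 0], [0, 0, 0]], "hand": [0, 0, 0, 0, 0, 0, 0, 0]}}

```text
time: 34.78
tool_pos: [0.575, 0.1404, 0.2525]
tcp_rot: [-2.218, -2.224, 0.001]
wrist_force: [-0.4, 1.5, -0.5]
opening: 0.0858
grasp_force: 0.0
```

```bash
python3 - <<'E'
from h import *
st,im,d,P,X=shot("w_end");print(st["time"],st["tool_pos"],st["wrist_force"])
m=comp(X,.118,.134,(.572,.282,.08));p=X[m];print(len(p),np.median(p[:,2]),rect(p))
k=np.linalg.lstsq(np.c_[p[:,:2],np.ones(len(p))],p[:,2],rcond=None)[0];print("tilt",np.degrees(k[:2]))
m=comp(X,.148,.166,(.572,.282,.05));print("knob",np.median(X[m][:,2]),rect(X[m]))
m=comp(X,.083,.134,(.572,.282,.09));print("plate",rect(X[m]))
E
```

```text
34.775 [0.57496036 0.14035332 0.25248668] [-0.39282524  1.52843063 -0.4541473 ]
17049 0.12624114637413741 (array([572.8, 263.2]), array([123.3,  85.3]), 0.17)
tilt [-0.05931429  0.05240358]
knob 0.1561042147872434 (array([572.7, 281.7]), array([23.2, 23.3]), 13.04)
plate (array([572.1, 264.8]), array([140.3, 105.1]), 0.97)
```

View pics/w_end.png

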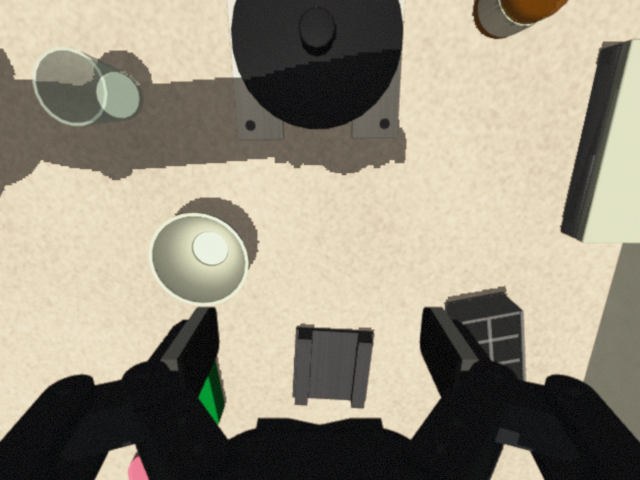

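The cover sits flat on the stage (knob at (317,30), centre within 1 mm of the stage's), the rack at (335,365) is empty, and the gripper is clear. Handing in.

```bash
python3 -c "
from rig import ctrl
print(ctrl.close_job())"
```

```text
the job is handed in; nothing more can be done
None
```

I handed the job in at about 35 s, and the judge returned no verdict: by my measurements the dish and cover sit flat within about 1 mm of the stage centre and the lifter is back on its mat, after one harmless missed grasp because the true grasp point is about 33 mm above the reported TCP.

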